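# Dispense one heat-sink disc and nudge it onto the orange spot

### The job

On the repair bench, press the red plunger of the heat-sink dispenser all the way down once and let it spring back, so that a single brass-coloured disc is ejected from its mouth. Then nudge that disc along the bench with the fingertips until it lies wholly inside the orange ring (not the blue one). Push it only, never pick it up; leave the other discs in the dispenser and do not disturb the jar, nozzle, phone or screwdriver.

Things in the scene. Friction and masses are not known exactly. Their poses are not given: they have to be found in the camera images.
- dispenser: Disc dispenser fixed to the bench, black with an orange band, 118 mm long (its x), 60 mm wide (its y). Origin on the bench, z up; discs are ejected towards its own -x. From x = -51 to -9 mm stands the magazine, a clear open-topped shaft 42 mm wide outside (black sills at the foot of its sides make it 58 mm), 45 mm high, centred at x = -30 mm; behind it to x = +66 mm the plunger housing, 60 mm wide and 40 mm high
- plunger_top (a point): centre of the top face of the red round plunger cap (40 mm diameter, 5 mm thick), 60 mm above the bench when up, 45 mm when fully down; 25 mm behind the dispenser's origin (its +x). Press straight down
- plunger (a joint): plunger travel in m: 0 up, 0.015 fully down (hard stop). A spring pushes it back up when released; fully down takes roughly 9 to 16 N. It drives a hidden steel pusher (24 mm wide, 8 mm high) four times as far: fully down the pusher stands 21 mm out of the mouth and has pushed the lowest disc out; when the plunger rises it draws back and the next disc drops down, ready to be ejected by a further press
- mouth (a point): middle of the mouth (12.5 mm high slot in the magazine's front wall), at bench level on the outer face of that wall; axes as the dispenser's. After an unhurried press the ejected disc's centre lies about 35 to 50 mm in front of it (the dispenser's -x); a quick press can shoot it out to about 80 mm
- magazine (a point): centre of the magazine's shaft at bench level, 30 mm in front of the dispenser's origin (its -x); the stacked discs are centred here
- disc0: the lowest disc of the stack, the one to be ejected: brass-coloured aluminium heat-sink disc, 30 mm diameter, 10 mm thick, about 20 g, lies flat and slides on the bench; origin at the centre of its underside
- disc1: second disc of the stack, like disc0; must stay in the dispenser
- disc2: top disc of the stack, like disc0; must stay in the dispenser
- orange_spot: target: orange ring painted flat on the bench (no height) round a white middle, 96 mm outer and 80 mm inner diameter; origin at its centre
- blue_spot: same ring in blue, on the other side of the dispenser; not the target
- flux_jar: small jar with green lid, 36 mm diameter, 45 mm high, standing loose; origin at the centre of its underside
- nozzle: steel hot-air nozzle standing loose, 32 mm diameter, 45 mm high; origin at the centre of its underside
- phone: opened phone lying loose on the bench, 58 x 118 x 9 mm (its x, y, z); origin at the centre of its underside
- screwdriver: small screwdriver with yellow handle lying loose, 150 mm long along its x; origin under its middle

How it is judged (in metres and radians):
On the way, in this order (a step that is already met when the one before it is completed fails the run):
1. the plunger is pressed all the way down (at least 13.5 of its 15 mm) (value of joint plunger above 0.0135 m), for 0.05 s.
2. the plunger is up again and one disc lies out in front of the mouth, not yet in the orange ring (value of joint plunger below 0.003 m and x of disc0 in the frame of mouth below -0.018 m and horizontal distance between disc0 and orange_spot above 0.03 m), for 0.1 s.
At the end, for the whole second after the job is handed in: The first disc lies flat, at rest, wholly inside the orange ring (its centre within 25 mm of the ring's centre); the plunger is up (within 3 mm); the other two discs are still in the magazine's shaft (within 6 mm of its axis) (horizontal distance between disc0 and orange_spot below 0.025 m and height (world z) of disc0 below 0.003 m and angle between disc0's own z axis and vertical below 0.1 rad and linear speed of disc0 below 0.02 m/s and value of joint plunger below 0.003 m and horizontal distance between each of disc1, disc2 and magazine below 0.006 m); the robot touches nothing.
It fails at once if a second disc is ejected or taken (plunger pressed more than once) (horizontal distance between any of disc1, disc2 and magazine above 0.012 m or height (world z) of any of disc1, disc2 above 0.035 m).
It fails at once if the ejected disc is lifted or turned on edge instead of pushed along the bench (height (world z) of disc0 above 0.008 m or angle between disc0's own z axis and vertical above 0.5 rad).
It fails at once if the jar, nozzle, phone or screwdriver is moved by more than 15 mm or knocked over (distance of any of flux_jar, nozzle, phone, screwdriver from where it was at the start of the episode above 0.015 m or angle between any of flux_jar, nozzle's own z axis and vertical above 0.5 rad).
It also fails if it takes over 64 s, if anything falls off the work surface, if the arm or the gripper's body presses on something with over 40 N, if the wrist force passes 120 N, or if a joint passes its speed limit or range.

### The arm

A 6-joint arm with a two-finger parallel gripper is mounted at the origin on the work surface. World frame = base frame: x ahead of the robot, y to its left, z up, the work surface at z = 0. Lengths are in m, angles in degrees, forces in N, time in s.
With the tool pointing down it reaches from about 0.275 to 1 m from the base axis. Payload 8.4 kg.
Tool frame: the origin (TCP) lies at the very end of the fingers, on their centre line; the grasp point (between the pads) lies r.hold_point_z behind it (r.hold_point_z is the distance from the TCP to the grasp point, in m); z points along the fingers, y is the line along which they close (so a half turn about z gives the same grasp; the last joint's range is limited). The gripper opens to 85 mm and grips with 20 to 120 N. Pads are 22 mm wide; open, the fingers measure 114 mm over their backs; the gripper's body (76 mm by 85 mm) begins 54 mm behind the grasp point. The pads swing forward as they close: fully open they stand 13 mm farther back than shut.
Start: joints at [73.889, 20.225, 93.587, -0, 66.188, -0.138], TCP at [0.172, 0.601, 0.231] pointing down, gripper open.
Joint ranges: [-150.9, 150.9], [-52.94, 120.26], [3.33, 152.33], [-74.26, 254.26], [0, 154.13], [-172.89, 172.89]. Speed limits (degrees/s): [127.2, 127.2, 159.86, 180, 180, 180].

### API

Orientations are given as a 3x3 rotation matrix whose columns are the frame's x, y, z axes.
In Python, from plant import r gives the robot as it stands.
- The arm moves only by the tool step_arm, never from a script. Its argument "commands" is a list of rows, each a list of 3 entries, a list of its own where there are three numbers: the shift along the tool's x, y, z in m, then the turn, a rotation vector about the tool's x, y, z in degrees, then the opening, from -1 (shut) to 1 (fully open), so that 0 is half open. In form: [[[tx, ty, tz], [rx, ry, rz], fingers], ...]. A call has 1 to 8 rows; each row shifts and turns the commanded pose from where the row before left it, along the tool's axes as they then stand; what a row does not reach is not made up. A row lasts 1/10 s, in which the tool goes at most 50 mm and 8.59 degrees, less where a joint would pass 70% of its speed; a pose out of reach is approached as far as the arm can. A call is refused whole if a number of a shift passes 0.05 or a number of a turn 8.59, either way. A call with a gripper value outside its range is refused whole. The fingers move at their own pace and stop on an object; "newtons" is the grip in N (left out, the last holds). Time passes only in rows, so rows that do not move let the fingers close. It gives the time, the measured TCP pose, the force, the opening and the grip force at its end, in the units of the state.
- r.get_state(): the state, without advancing time (a new reading comes with each control period).
- r.capture(name): name is "scene" or "top"; returns a dict with "frame" (480x640x3 uint8, red, green, blue), "fov_y" (degrees; the focal length in pixels is half the picture's height over the tangent of half this angle, whatever the lens; pixels are square), "cx", "cy" (the principal point, pixels), "k1" (the pictures are not rectified: a ray, as slopes to the right and down, at radius r is drawn at 1 + k1 r^2 times it, then the intrinsics apply), "R" (3x3) and "t" (3): a world point X has camera coordinates R X + t. Camera axes: x right, y down, z forward; pixel columns grow to the right and rows downward; lengths in m; the calibration is good to about 2 mm. A picture is of the moment at which its call begins. There is no depth.
- r.job_done(): hands the job in; it is judged then, once.
The state is a dict: "t": time; "qpos": joint angles; "joint_vel": joint speeds; "effort": joint torques, N m; "tcp_pos": TCP position; "eef_rot": TCP orientation; "contact_force": force on the tool from outside, world axes, zero at the start; "torque": the same for the moment, N m; "width": finger opening in m; "grasp_force": force on a finger pad.
Only numpy, scipy, OpenCV 4.12 (cv2) and the standard library are available. Lean on these libraries where they do the work, as an engineer would, in place of code of your own. Each camera call takes 0.05 s, during which the arm holds its last target. There are 200 camera calls.

## Working session

There is one attempt and no reset: what is moved stays moved. The work goes in short steps, Python scripts to look and compute and a tool call to move; the robot and the scene stay as the last step left them, time stands still between calls to the robot, and variables do not carry over. Pictures are saved under pics/ and viewed, at most 10 in all, crops included, and the job is handed in when it is done.

Besides the shell and the picture viewer there is one more tool, called after "Emit:" as a command line: name --argument value ..., lists and objects as JSON in quotes. step_arm: Moves the arm, as the interface text tells. Its arguments: {"type":"object","properties":{"commands":{"type":"array","items":{"type":"array"}},"newtons":{"type":"number"}},"required":["commands"]}

```bash
mkdir -p pics; cat > h.py <<'E'
import numpy as np, cv2
from plant import r
def cast(c,u,v,z):
    f=240/np.tan(np.radians(c["fov_y"]/2)); 
    p=cv2.undistortPoints(np.array([[[u,v]]],float),np.array([[f,0,c["cx"]],[0,f,c["cy"]],[0,0,1]]),np.array([c["k1"],0,0,0,0.]))[0,0]
    R=np.array(c["R"]);t=np.array(c["t"]);d=R.T@np.array([p[0],p[1],1]);o=-R.T@t
    return o+d*(z-o[2])/d[2]
def blobs(c,lo,hi,z,amin=60):
    h=cv2.cvtColor(c["frame"],cv2.COLOR_RGB2HSV);m=cv2.inRange(h,np.array(lo),np.array(hi))
    n,l,s,ce=cv2.connectedComponentsWithStats(m)
    for i in range(1,n):
        if s[i,4]>=amin:
            print(s[i],ce[i].round(1),cast(c,*ce[i],z).round(4))
def save(c,n): cv2.imwrite("pics/"+n,cv2.cvtColor(c["frame"],cv2.COLOR_RGB2BGR))
E
python3 - <<'E'
from h import *
for n in("top","scene"):
    c=r.capture(n);save(c,n+"0.png");print(n,(-np.array(c["R"]).T@c["t"]).round(3))
    print("red");blobs(c,[0,150,90],[5,255,255],.06)
    print("orange");blobs(c,[6,120,120],[18,255,255],0)
    print("blue");blobs(c,[95,120,80],[125,255,255],0)
    print("green");blobs(c,[40,80,50],[85,255,255],.045)
    print("yellow");blobs(c,[20,120,100],[34,255,255],.01)
print(r.get_state()["eef_rot"],r.hold_point_z)
E
```

```text
top [0.475 0.005 1.022]
red
[344 217  18  17 206] [352.3 225.1] [ 0.5995 -0.0692  0.06  ]
orange
[600 188  24  51 326] [611.4 213.1] [ 0.6528 -0.6942  0.    ]
[392 255  42  42 304] [412.5 276. ] [ 0.4954 -0.2117  0.    ]
blue
[212 239  41  40 198] [231.2 258.1] [0.5261 0.1963 0.    ]
green
[221 187  15  14 153] [227.8 193.4] [0.6643 0.2012 0.045 ]
yellow
[ 46 147  24  25 483] [ 57.5 159. ] [0.745  0.6131 0.01  ]
[134 203  17  32 269] [141.9 218.4] [0.6099 0.4009 0.01  ]
[611 276  29  43  98] [617.2 303.4] [ 0.4394 -0.695   0.01  ]
scene [ 1.122 -0.362  0.827]
red
orange
blue
[358 189  40  29 232] [377.9 203.5] [0.5285 0.1905 0.    ]
[263 433  40  13 118] [282.7 439.3] [ 0.8698 -0.2714  0.    ]
green
[416 221  15  11 131] [423.4 226. ] [0.6675 0.2005 0.045 ]
[ 481  246   61   57 1059] [507.8 271.1] [0.8504 0.2611 0.045 ]
yellow
[557 171  25  16 295] [569.3 178.2] [0.7261 0.6275 0.01  ]
[454 177  29  16 177] [468.2 184.1] [0.6046 0.4053 0.01  ]
[256 406  32   5  93] [271.6 408.3] [ 0.8183 -0.2621  0.01  ]
[[-9.61390453e-01  2.75187670e-01 -3.77555303e-04]
 [ 2.75187928e-01  9.61389663e-01 -1.23295650e-03]
 [ 2.36833387e-05 -1.28925127e-03 -9.99999169e-01]] 0.0187
```

View pics/top0.png

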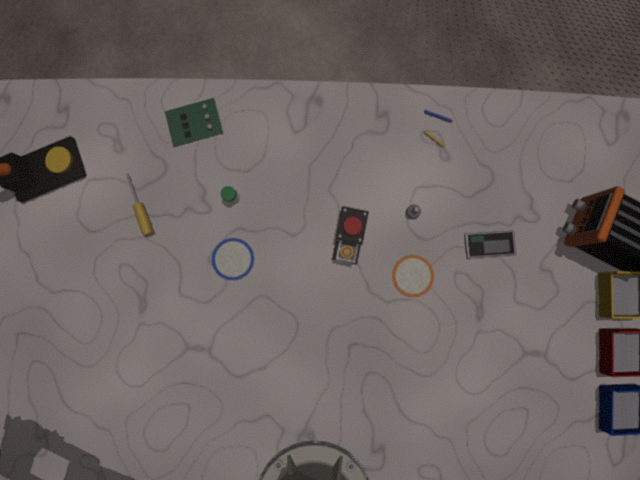

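View pics/scene0.png

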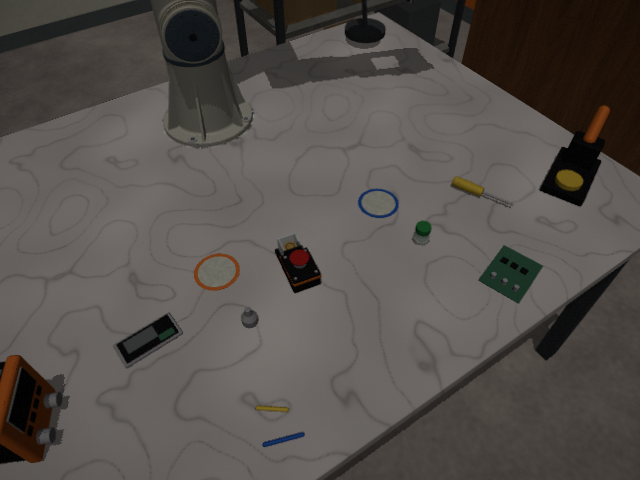

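Top view: the red plunger is at (352,225) with the brass stack at (347,252). The orange ring is at (412,276), the nozzle at (413,211), the phone at (490,244) and the blue ring at (233,259). Next I'll refine the dispenser axis.

```bash
python3 - <<'E'
from h import *
c=r.capture("top")
print("brass");blobs(c,[8,60,60],[28,255,255],.03,20)
s=r.capture("scene")
print("orange scene");blobs(s,[3,120,90],[16,255,255],0,60)
print("red scene");blobs(s,[0,150,60],[3,255,255],.06,40);blobs(s,[172,150,60],[180,255,255],.06,40)
print("brass scene");blobs(s,[10,60,60],[28,255,255],.03,20)
for n,k,(x,y,w,h) in(("t",c,(300,190,160,110)),("s",s,(180,210,160,110))):
    q=k["frame"][y:y+h,x:x+w];cv2.imwrite(f"pics/c{n}.png",cv2.resize(cv2.cvtColor(q,cv2.COLOR_RGB2BGR),None,fx=5,fy=5,interpolation=2))
for u,v in((413,211),):print("nozzle",cast(c,u,v,.045))
E
```

```text
brass
[424 130  21  17  93] [434.  138.1] [ 0.8066 -0.2539  0.03  ]
[ 45 146  27  27 567] [ 57.6 159.1] [0.7394 0.6007 0.03  ]
[  0 163  11  13 115] [  4.4 168.7] [0.7165 0.7302 0.03  ]
[597 186  28  56 609] [610.2 213.6] [ 0.6462 -0.6706  0.03  ]
[133 202  20  34 385] [142.6 218.7] [0.6067 0.3914 0.03  ]
[340 244  14  15 166] [346.5 251.3] [ 0.5454 -0.06    0.03  ]
[392 254  43  44 508] [412.8 275.7] [ 0.4955 -0.2059  0.03  ]
[610 270  30  50 337] [620.  295.2] [ 0.4588 -0.6886  0.03  ]
orange scene
[587 106  22  36 320] [597.7 123.5] [0.6213 0.8888 0.    ]
[194 254  46  37 404] [216.2 272.4] [ 0.5002 -0.2146  0.    ]
[  0 356  18  67 507] [  6.3 381.3] [ 0.511  -0.6381  0.    ]
red scene
[290 250  19  16 237] [299.1 257.1] [ 0.6022 -0.0709  0.06  ]
brass scene
[465   0  11   9  69] [470.1   3.3] [-0.0613  1.0665  0.03  ]
[584 105  26  38 454] [596.9 123.7] [0.6387 0.8409 0.03  ]
[556 170  27  20 403] [569.5 179.2] [0.7384 0.6005 0.03  ]
[451 176  33  20 313] [467.4 185.2] [0.6189 0.3825 0.03  ]
[283 241  14   9  78] [289.  244.8] [ 0.5424 -0.06    0.03  ]
[194 253  46  38 477] [216.3 272.1] [ 0.5221 -0.2195  0.03  ]
[293 275  28  11  52] [306.8 280.4] [ 0.6402 -0.0776  0.03  ]
[  0 355  20  79 716] [  6.9 383.7] [ 0.5384 -0.6281  0.03  ]
[255 405  34   7 173] [271.5 408.3] [ 0.8256 -0.2647  0.03  ]
[  0 436  39  27 243] [ 17.2 450.5] [ 0.6647 -0.6373  0.03  ]
nozzle [ 0.63573708 -0.20258685  0.045     ]
```

View pics/ct.png

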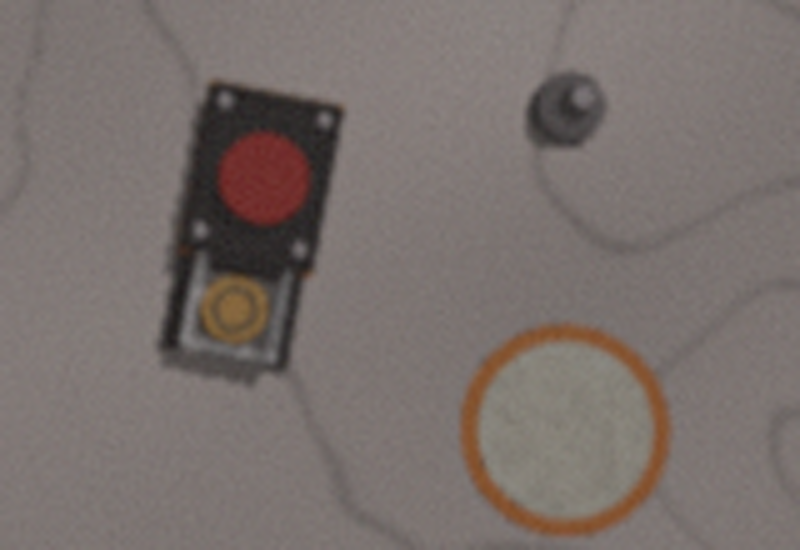

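Dispenser geometry: plunger at (0.600,-0.070), axis heading about -10.5°, mouth at about (0.525,-0.056). The orange ring is at (0.497,-0.212). First I'll turn the tool and shut the fingers.

Emit:
step_arm --commands '[[[0,0,0],[0,0,8.5],-1],[[0,0,0],[0,0,8.5],-1],[[0,0,0],[0,0,8.5],-1],[[0,0,0],[0,0,8.5],-1],[[0,0,0],[0,0,8.5],-1],[[0,0,0],[0,0,8.5],-1],[[0,0,0],[0,0,8.5],-1],[[0,0,0],[0,0,8.5],-1]]' --newtons 20

```text
t: 1.0
tcp_pos: [0.172, 0.6007, 0.231]
eef_rot: [[-0.099, 0.995, -0.0], [0.995, 0.099, -0.0], [-0.0, -0.0, -1.0]]
contact_force: [-0.0, 0.0, -0.1]
width: -0.0002
grasp_force: 0.0
```

Emit:
step_arm --commands '[[[-0.044,0.0225,0],[0,0,0],-1],[[-0.044,0.0225,0],[0,0,0],-1],[[-0.044,0.0225,0],[0,0,0],-1],[[-0.044,0.0225,0],[0,0,0],-1],[[-0.044,0.0225,0],[0,0,0],-1],[[-0.044,0.0225,0],[0,0,0],-1],[[-0.044,0.0225,0],[0,0,0],-1],[[-0.044,0.0225,0],[0,0,0],-1]]'

```text
t: 1.8
tcp_pos: [0.3886, 0.2679, 0.2314]
eef_rot: [[-0.105, 0.994, 0.0], [0.994, 0.105, 0.0], [0.0, 0.0, -1.0]]
contact_force: [0.4, 0.6, -0.4]
width: -0.0
grasp_force: 0.0
```

Emit:
step_arm --commands '[[[-0.044,0.0225,0],[0,0,0],-1],[[-0.044,0.0225,0],[0,0,0],-1],[[-0.044,0.0225,0],[0,0,0],-1],[[-0.044,0.0225,0],[0,0,0],-1],[[-0.044,0.0225,0],[0,0,0],-1],[[-0.044,0.0225,0],[0,0,0],-1],[[-0.03,0.015,0.02],[0,0,0],-1],[[0,0,0.03],[0,0,0],-1]]'

```text
t: 2.6
tcp_pos: [0.5716, -0.0105, 0.1822]
eef_rot: [[-0.102, 0.995, 0.005], [0.995, 0.102, -0.001], [-0.002, 0.005, -1.0]]
contact_force: [0.4, 0.6, -0.1]
width: 0.0
grasp_force: 0.0
```

Emit:
step_arm --commands '[[[-0.032,0.011,0.02],[0,0,0],-1],[[-0.03,0.011,0.03],[0,0,0],-1],[[0,0,0.03],[0,0,0],-1],[[0,0,0.022],[0,0,0],-1],[[0,0,0],[0,0,0],-1],[[0,0,0],[0,0,0],-1]]'

```text
t: 3.2
tcp_pos: [0.5963, -0.0662, 0.0794]
eef_rot: [[-0.105, 0.994, -0.001], [0.994, 0.105, 0.0], [0.0, -0.001, -1.0]]
contact_force: [1.1, 0.5, 0.5]
width: 0.0
grasp_force: 0.0
```

Emit:
step_arm --commands '[[[-0.004,0.004,0.006],[0,0,0],-1],[[0,0,0.006],[0,0,0],-1],[[0,0,0.003],[0,0,0],-1],[[0,0,0.002],[0,0,0],-1],[[0,0,0.002],[0,0,0],-1],[[0,0,0.002],[0,0,0],-1],[[0,0,0.002],[0,0,0],-1],[[0,0,0],[0,0,0],-1]]'

```text
t: 4.0
tcp_pos: [0.6008, -0.0698, 0.0568]
eef_rot: [[-0.105, 0.994, 0.0], [0.994, 0.105, 0.0], [0.0, 0.0, -1.0]]
contact_force: [-1.3, 0.8, 6.1]
width: 0.0003
grasp_force: 3.2
```

Emit:
step_arm --commands '[[[0,0,0.002],[0,0,0],-1],[[0,0,0.002],[0,0,0],-1],[[0,0,0.002],[0,0,0],-1],[[0,0,0.002],[0,0,0],-1],[[0,0,0.002],[0,0,0],-1],[[0,0,0],[0,0,0],-1]]'

```text
t: 4.6
tcp_pos: [0.6009, -0.0698, 0.0469]
eef_rot: [[-0.105, 0.994, 0.0], [0.994, 0.105, 0.0], [-0.0, 0.0, -1.0]]
contact_force: [-2.6, 0.0, 8.0]
width: -0.0
grasp_force: 4.1
```

Emit:
step_arm --commands '[[[0,0,0.001],[0,0,0],-1],[[0,0,0.001],[0,0,0],-1],[[0,0,0.001],[0,0,0],-1],[[0,0,0],[0,0,0],-1]]'

```text
t: 5.0
tcp_pos: [0.601, -0.0698, 0.045]
eef_rot: [[-0.105, 0.994, 0.0], [0.994, 0.105, -0.0], [-0.0, 0.0, -1.0]]
contact_force: [-6.3, 0.5, 18.2]
width: -0.0003
grasp_force: 9.2
```

The plunger is on its hard stop (18 N at 0.045). Rising slowly, then moving aside.

Emit:
step_arm --commands '[[[0,0,0],[0,0,0],-1],[[0,0,-0.003],[0,0,0],-1],[[0,0,-0.005],[0,0,0],-1],[[0,0,-0.006],[0,0,0],-1],[[0,0,-0.01],[0,0,0],-1],[[0,0,-0.03],[0,0,0],-1],[[0,0,-0.04],[0,0,0],-0.5],[[0,0,0],[0,0,0],-0.5]]'

```text
t: 5.8
tcp_pos: [0.6041, -0.0702, 0.1428]
eef_rot: [[-0.105, 0.994, 0.008], [0.994, 0.105, -0.001], [-0.002, 0.008, -1.0]]
contact_force: [1.2, 0.5, 0.4]
width: 0.0214
grasp_force: 0.0
```

Emit:
step_arm --commands '[[[0.04,0,0],[0,0,0],-0.5],[[0.04,-0.03,0],[0,0,0],-0.5],[[0.04,-0.04,0],[0,0,0],-0.5],[[0,0,0],[0,0,0],-0.5],[[0,0,0],[0,0,0],-0.5]]'

```text
t: 6.3
tcp_pos: [0.5232, 0.0387, 0.1375]
eef_rot: [[-0.107, 0.994, 0.0], [0.994, 0.107, -0.0], [-0.0, 0.0, -1.0]]
contact_force: [0.7, 0.0, -0.2]
width: 0.0214
grasp_force: 0.0
```

```bash
python3 - <<'E'
from h import *
for n in("top","scene"):
    c=r.capture(n);save(c,n+"1.png");print(n);blobs(c,[8,60,60],[28,255,255],.01,20)
    print("red");blobs(c,[0,150,60],[4,255,255],.06,40)
s=r.get_state();print(s["tcp_pos"],s["width"])
E
```

```text
top
[424 130  21  17  92] [434.  138.1] [ 0.8133 -0.2592  0.01  ]
[ 45 146  27  27 579] [ 57.8 159.2] [0.7448 0.6123 0.01  ]
[  0 163  11  13 117] [  4.5 168.7] [0.7212 0.7446 0.01  ]
[597 186  28  56 625] [610.1 213.7] [ 0.6494 -0.684   0.01  ]
[133 202  20  34 388] [142.7 218.7] [0.6093 0.3991 0.01  ]
[346 245   8  14  84] [349.2 251.7] [ 0.5461 -0.0672  0.01  ]
[392 254  43  44 499] [412.8 275.6] [ 0.496  -0.2101  0.01  ]
[610 270  30  49 343] [620.  295.2] [ 0.4584 -0.7028  0.01  ]
red
[346 217  15  18 202] [352.9 225.1] [ 0.5996 -0.0706  0.06  ]
scene
[465   0  11   9  74] [470.1   3.4] [-0.0904  1.1014  0.01  ]
[584 105  26  38 467] [596.7 123.7] [0.6263 0.8708 0.01  ]
[556 170  27  20 415] [569.3 179.4] [0.729  0.6238 0.01  ]
[452 176  32  20 319] [467.5 185.3] [0.6067 0.401  0.01  ]
[275 229  13  11  91] [280.3 233.1] [ 0.4886 -0.0514  0.01  ]
[284 244  12   6  48] [288.9 246.2] [ 0.5309 -0.0547  0.01  ]
[194 253  46  38 482] [216.5 272. ] [ 0.507  -0.2154  0.01  ]
[293 275  29  11  60] [307.8 280. ] [ 0.6283 -0.0684  0.01  ]
[   0  355   40  108 1046] [ 10.  403.4] [ 0.5644 -0.6375  0.01  ]
[255 405  34   7 173] [271.5 408.3] [ 0.8182 -0.2623  0.01  ]
red
[290 250  19  16 239] [299.  257.1] [ 0.6023 -0.0711  0.06  ]
[0.5248095  0.03774389 0.1376705 ] 0.021483634637435026
```

View pics/top1.png

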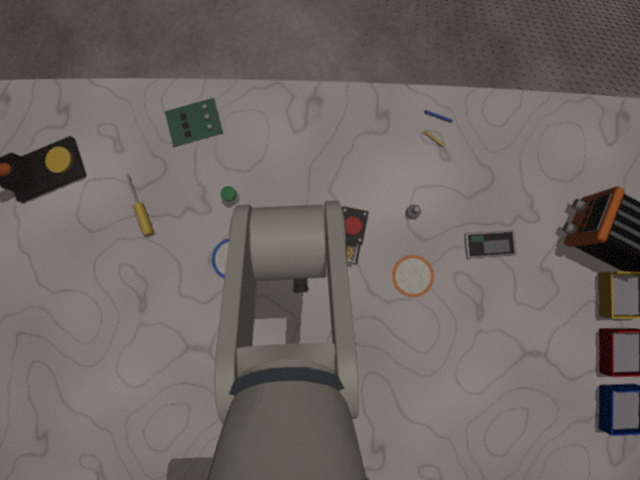

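The top view is hidden by the arm. In the scene view the disc at (280,233) gives about (0.486,-0.050). Going behind it on its +y side.

Emit:
step_arm --commands '[[[-0.02,-0.025,0],[0,0,0],-0.5],[[-0.018,-0.025,0.02],[0,0,0],-0.5],[[0,0,0.04],[0,0,0],-0.5],[[0,0,0.035],[0,0,0],-0.5],[[0,0,0.02],[0,0,0],-0.5],[[0,0,0.01],[0,0,0],-0.5],[[0,0,0.004],[0,0,0],-0.5],[[0,0,0],[0,0,0],-0.5]]'

```text
t: 7.2
tcp_pos: [0.4786, -0.0053, 0.0083]
eef_rot: [[-0.105, 0.995, 0.0], [0.995, 0.105, -0.0], [-0.0, 0.0, -1.0]]
contact_force: [0.2, -0.5, 0.2]
width: 0.0214
grasp_force: 0.0
```

```bash
python3 - <<'E'
from h import *
c=r.capture("scene");blobs(c,[8,60,60],[28,255,255],.01,20)
x,y,w,h=200,180,160,110
cv2.imwrite("pics/s2.png",cv2.resize(cv2.cvtColor(c["frame"][y:y+h,x:x+w],cv2.COLOR_RGB2BGR),None,fx=5,fy=5,interpolation=2))
E
```

```text
[465   0  11   9  74] [470.1   3.4] [-0.0904  1.1014  0.01  ]
[584 105  26  38 464] [596.7 123.7] [0.6264 0.8707 0.01  ]
[556 170  27  20 414] [569.3 179.4] [0.7289 0.6239 0.01  ]
[452 176  32  20 319] [467.6 185.3] [0.6068 0.401  0.01  ]
[275 229  13  11  90] [280.3 233.1] [ 0.4886 -0.0513  0.01  ]
[284 244  12   6  48] [288.9 246.2] [ 0.5309 -0.0547  0.01  ]
[194 253  46  38 481] [216.5 271.9] [ 0.5069 -0.2154  0.01  ]
[293 275  29  11  58] [307.7 280. ] [ 0.6284 -0.0684  0.01  ]
[  0 355  20  79 736] [  7.  383.9] [ 0.5242 -0.6347  0.01  ]
[255 405  34   7 173] [271.5 408.3] [ 0.8182 -0.2623  0.01  ]
[  0 435  40  28 297] [ 17.2 449.9] [ 0.6523 -0.644   0.01  ]
```

View pics/s2.png

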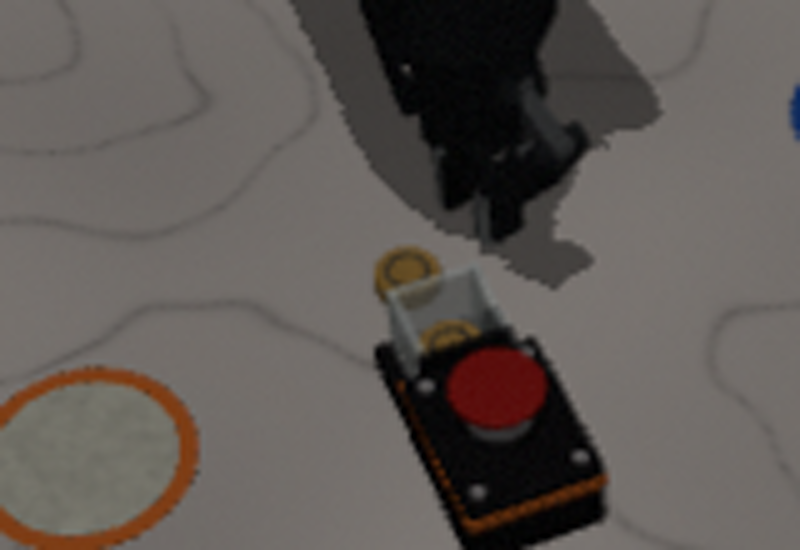

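The disc sits in front of the mouth, top centre at about px (281,234). The fingers are behind it and aligned, so I'll lower and start pushing.

Emit:
step_arm --commands '[[[0,0.003,0.003],[0,0,0],-0.5],[[0,0,0.002],[0,0,0],-0.5],[[-0.008,0,0],[0,0,0],-0.5],[[-0.008,0,0],[0,0,0],-0.5],[[-0.008,0,0],[0,0,0],-0.5],[[-0.008,0,0],[0,0,0],-0.5],[[-0.008,0,0],[0,0,0],-0.5],[[-0.008,0,0],[0,0,0],-0.5]]'

```text
t: 8.05
tcp_pos: [0.486, -0.0533, 0.0033]
eef_rot: [[-0.105, 0.995, -0.0], [0.995, 0.105, -0.0], [0.0, -0.0, -1.0]]
contact_force: [-0.3, -0.3, 0.0]
width: 0.0217
grasp_force: 0.1
```

```bash
python3 - <<'E'
from h import *
c=r.capture("scene");blobs(c,[8,60,60],[28,255,255],.01,20)
x,y,w,h=200,180,160,110
cv2.imwrite("pics/s3.png",cv2.resize(cv2.cvtColor(c["frame"][y:y+h,x:x+w],cv2.COLOR_RGB2BGR),None,fx=5,fy=5,interpolation=2))
E
```

```text
[465   0  11   9  75] [470.1   3.4] [-0.0905  1.1018  0.01  ]
[584 105  26  38 459] [596.8 123.7] [0.6265 0.8707 0.01  ]
[556 170  27  20 413] [569.3 179.4] [0.7289 0.6239 0.01  ]
[452 176  32  20 316] [467.5 185.3] [0.6065 0.4011 0.01  ]
[265 234  13  12 118] [270.8 239.7] [ 0.4934 -0.0782  0.01  ]
[284 244  12   6  47] [288.8 246.2] [ 0.5308 -0.0548  0.01  ]
[194 253  46  38 482] [216.5 272. ] [ 0.507  -0.2154  0.01  ]
[293 275  29  11  58] [307.6 280. ] [ 0.6283 -0.0686  0.01  ]
[  0 355  20  79 732] [  6.9 383.9] [ 0.5241 -0.6347  0.01  ]
[255 405  34   7 174] [271.4 408.3] [ 0.8181 -0.2623  0.01  ]
[  0 435  40  28 290] [ 17.3 450.1] [ 0.6527 -0.6439  0.01  ]
```

View pics/s3.png

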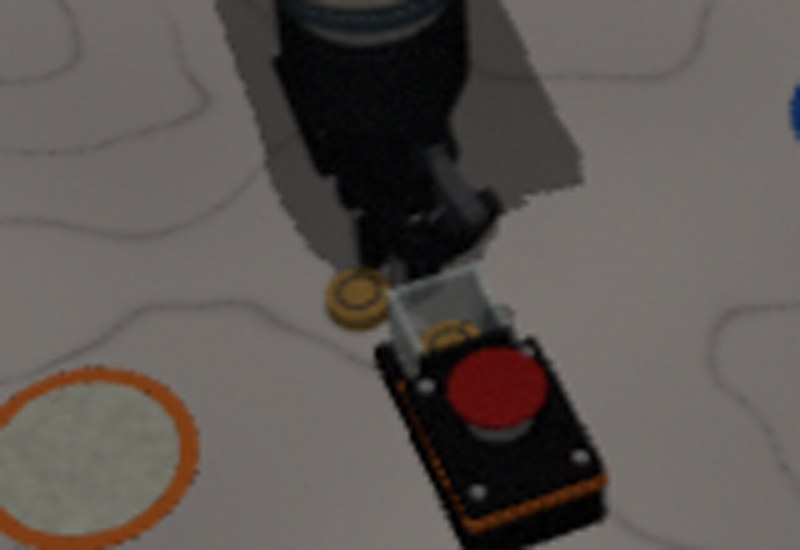

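The disc is nested against both tips, and 136 mm is left.

Emit:
step_arm --commands '[[[-0.008,-0.0005,0],[0,0,0],-0.5],[[-0.008,-0.0005,0],[0,0,0],-0.5],[[-0.008,-0.0005,0],[0,0,0],-0.5],[[-0.008,-0.0005,0],[0,0,0],-0.5],[[-0.008,-0.0005,0],[0,0,0],-0.5],[[-0.008,-0.0005,0],[0,0,0],-0.5],[[-0.008,-0.0005,0],[0,0,0],-0.5],[[-0.008,-0.0005,0],[0,0,0],-0.5]]'

```text
t: 8.9
tcp_pos: [0.4887, -0.1172, 0.0033]
eef_rot: [[-0.105, 0.994, 0.0], [0.994, 0.105, 0.0], [0.0, 0.0, -1.0]]
contact_force: [0.3, -0.1, 0.0]
width: 0.0213
grasp_force: 0.1
```

```bash
python3 - <<'E'
from h import *
c=r.capture("scene");blobs(c,[8,60,60],[28,255,255],.01,20)
E
```

```text
[465   0  11   9  72] [470.1   3.3] [-0.0909  1.102   0.01  ]
[584 105  26  38 461] [596.8 123.7] [0.6265 0.8707 0.01  ]
[556 170  27  20 411] [569.4 179.4] [0.729  0.6241 0.01  ]
[452 176  32  20 316] [467.5 185.3] [0.6065 0.4011 0.01  ]
[284 244  12   6  47] [288.8 246.2] [ 0.5308 -0.0548  0.01  ]
[240 247  13  13 123] [245.6 253.2] [ 0.4964 -0.1418  0.01  ]
[194 253  46  38 482] [216.5 272. ] [ 0.507  -0.2154  0.01  ]
[293 275  29  11  56] [307.5 280.1] [ 0.6283 -0.0689  0.01  ]
[  0 355  20  79 730] [  6.9 383.9] [ 0.524  -0.6348  0.01  ]
[255 405  34   7 174] [271.4 408.3] [ 0.8181 -0.2623  0.01  ]
[  0 435  40  28 286] [ 17.3 450.1] [ 0.6527 -0.6439  0.01  ]
```

Emit:
step_arm --commands '[[[-0.01,-0.0005,0],[0,0,0],-0.5],[[-0.01,-0.0005,0],[0,0,0],-0.5],[[-0.01,-0.0005,0],[0,0,0],-0.5],[[-0.01,-0.0005,0],[0,0,0],-0.5],[[-0.01,-0.0005,0],[0,0,0],-0.5],[[-0.01,-0.0005,0],[0,0,0],-0.5],[[-0.007,0,0],[0,0,0],-0.5],[[-0.004,0,0],[0,0,0],-0.5]]'

```text
t: 9.75
tcp_pos: [0.4933, -0.1882, 0.0033]
eef_rot: [[-0.104, 0.995, 0.0], [0.995, 0.104, -0.0], [-0.0, 0.0, -1.0]]
contact_force: [0.3, 0.6, 0.3]
width: 0.0212
grasp_force: 0.1
```

Emit:
step_arm --commands '[[[0,0,0],[0,0,0],-0.5],[[0.01,0,0],[0,0,0],-0.5],[[0.03,0,0],[0,0,0],-0.5],[[0,0,-0.04],[0,0,0],-0.5],[[0,0,-0.05],[0,0,0],-0.5],[[0.04,0,-0.05],[0,0,0],-0.5],[[0.05,0,-0.03],[0,0,0],-0.5],[[0.05,0,0],[0,0,0],-0.5]]'

```text
t: 10.55
tcp_pos: [0.4778, -0.0228, 0.1617]
eef_rot: [[-0.104, 0.995, 0.007], [0.995, 0.104, -0.0], [-0.001, 0.007, -1.0]]
contact_force: [1.2, -0.1, -0.7]
width: 0.0213
grasp_force: 0.0
```

Emit:
step_arm --commands '[[[0.05,0,0],[0,0,0],-0.5],[[0.05,0,0],[0,0,0],-0.5],[[0.05,0,0],[0,0,0],-0.5],[[0.05,0,0],[0,0,0],-0.5],[[0,0,0],[0,0,0],-0.5],[[0,0,0],[0,0,0],-0.5]]'

```text
t: 11.15
tcp_pos: [0.4537, 0.1762, 0.1578]
eef_rot: [[-0.109, 0.994, -0.001], [0.994, 0.109, -0.0], [-0.0, -0.001, -1.0]]
contact_force: [-0.0, -0.9, -0.2]
width: 0.0214
grasp_force: 0.0
```

```bash
python3 - <<'E'
from h import *
for n in("top","scene"):
    c=r.capture(n);print(n);blobs(c,[12,60,60],[28,255,255],.01,20)
    if n=="top":save(c,"top4.png")
E
```

```text
top
[424 130  21  17  93] [434.  138.1] [ 0.8132 -0.2592  0.01  ]
[ 45 146  27  27 578] [ 57.8 159.2] [0.7447 0.6123 0.01  ]
[599 189  22  49 141] [609.7 215.4] [ 0.6455 -0.6827  0.01  ]
[133 202  20  34 383] [142.6 218.7] [0.6093 0.3992 0.01  ]
[340 245  14  14 162] [346.3 251.7] [ 0.546  -0.0608  0.01  ]
[392 255  42  42 371] [412.2 274.6] [ 0.4982 -0.2089  0.01  ]
[406 269  14  14 149] [412.6 275.6] [ 0.496  -0.2097  0.01  ]
[610 270  30  49 347] [619.9 294.6] [ 0.4598 -0.7025  0.01  ]
scene
[465   0  11   9  45] [470.2   3.1] [-0.0921  1.104   0.01  ]
[584 105  26  38 263] [596.5 123.5] [0.6254 0.8711 0.01  ]
[556 170  27  20 412] [569.4 179.4] [0.729 0.624 0.01 ]
[452 176  32  20 318] [467.5 185.3] [0.6067 0.4011 0.01  ]
[284 244  12   6  47] [288.8 246.2] [ 0.5308 -0.0548  0.01  ]
[215 255  22  13  32] [227.3 259.2] [ 0.4892 -0.1817  0.01  ]
[210 263  14  14 144] [216.5 269.1] [ 0.5004 -0.2122  0.01  ]
[195 273  12  13  27] [198.6 279.5] [ 0.504  -0.2545  0.01  ]
[  5 355  15  13  73] [ 12.7 360.5] [ 0.4823 -0.6165  0.01  ]
[  1 370   5  11  20] [  2.8 375.4] [ 0.5029 -0.6379  0.01  ]
[  0 374  14  38 126] [  6.2 390.9] [ 0.537  -0.6385  0.01  ]
[255 405  34   7 173] [271.5 408.3] [ 0.8183 -0.2622  0.01  ]
[  0 406   8  10  22] [  3.7 411.1] [ 0.5726 -0.6496  0.01  ]
[  0 438  20  13  88] [  8.8 444.6] [ 0.6359 -0.6539  0.01  ]
[ 18 450  20  13  79] [ 27.5 457. ] [ 0.673  -0.6322  0.01  ]
```

View pics/top4.png

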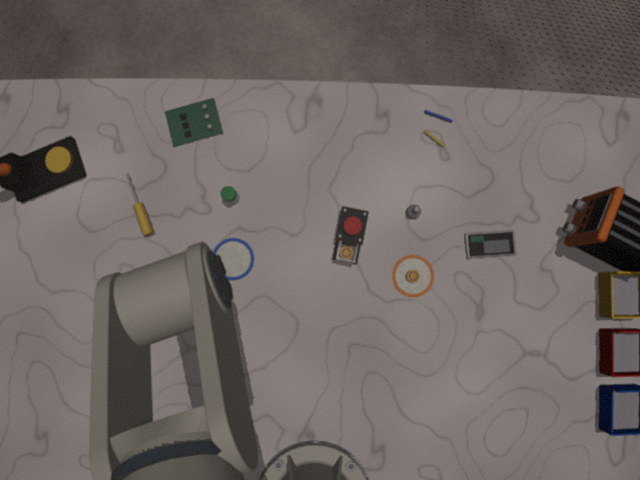

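The disc lies at the ring's centre (px 412,275), the other discs are still in the magazine at (346,252), and the loose objects look unmoved.

```bash
python3 -c "
from plant import r
print(r.job_done())"
```

```text
the job is handed in; nothing more can be done
None
```

I handed the job in: one press ejected a single disc, which I pushed to within about 3 mm of the orange ring's centre by the last pictures, with the other two discs still in the magazine and nothing else visibly moved; the hand-in returned no verdict.

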